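Fasten the camper's double cup holder to its counter bracket

TASK

Put the double cup holder back on its counter bracket: set the round boss under its middle into the bracket's dished seat so that their holes line up; it may point any way. Then take the wing-headed quarter-turn screw from the rail, put it through both holes with its wings along the slot until its collar sits down on the cup holder, turn it a quarter turn either way to lock it, and let go. Leave the other two fasteners in the rail and everything else on the counter where they are.

Things in the scene. Friction and masses are not known exactly. Their poses are not given: they have to be found in the camera images.
- bracket: Fixed bare-aluminium counter bracket bent like an upside-down U, 70 mm high, hollow below: top plate 70 x 70 x 5 mm, cheeks at its +y and -y edges, feet bolted to the counter out to y = +-63 mm. On the plate stands a round dish 7 mm high, 62 mm outside diameter, its inside a cone 38 mm across at the floor and 51 mm at the rim. Origin at the counter, under the dish; z up.
- seat (a point): Centre of the floor of the bracket's dish (70 mm above the counter, the top face of the 5 mm plate). Here a straight slot 22 mm long and 12 mm wide goes through the plate; its length lies along this frame's x axis. z is up.
- hub (a point): Loose double cup holder (dark steel, about 0.24 kg), lying flat: middle of its hub, on the hole's axis, 8 mm above its underside. Hub 44 mm across, 16 mm high, plain round 26 mm hole right through; its lower 8 mm is the boss, a cone down to 34 mm across. Bar and cup rings lie along +x and -x, alike both ways. Seated, it balances by itself and this point is 8 mm above seat.
- bar_grip (a point): Where the holder is best gripped, across the bar's width (y): middle of the bar, 47 mm from the hub's axis on its +x side (the same at -x). Bar 24 mm wide, 8 mm thick, underside 8 mm above the holder's underside, bare from 22 to 65 mm out; top level with the hub's top. Beyond it the cup rings: centres 102 mm from the hub, 74 mm outside diameter, bands 18 mm high.
- wing (a point): Loose wing-headed quarter-turn screw (steel, 0.09 kg), standing in one of the rail's holes: centre of its wing grip, a flat plate 36 mm long along this frame's x, 10 mm thick along y, 26 mm high. Under it a round collar 36 mm across, 5 mm thick, its underside 18 mm below this point. z up. Fully down on the seated holder, this point is 34 mm above seat.
- pin (a point): Middle of the screw's cross pin, 43.5 mm straight below wing: a 5 mm round pin 18 mm long, along this frame's x like the wings, through the 8 mm shank, which ends 49 mm below wing. It passes the slot only with the wings along the slot; with the collar on the seated holder it is 2 mm clear below the plate, so the screw turns freely, and turned across it cannot come out.
- rail: Fixed aluminium rail like an upside-down U channel, 210 mm long along its x, 56 mm wide (92 over its feet), 50 mm high; origin at the counter under its middle. Three 26 mm holes in its top at x = -68, 0 and +68 mm; in each a fastener hangs by its collar: the wing screw, the star knob and the hex bolt, in any order. The wings start within about 25 degrees of the rail's x axis.
- star_knob: Spare in the rail: round lobed black knob, 37 mm across and 22 mm high, on a plain shank; origin at the underside of its collar, on top of the rail. To be left.
- hex_bolt: Spare in the rail: small hexagon bolt head on a 33 mm washer, 10 mm high; origin at the washer's underside, on top of the rail. To be left.
- camp_cup: Bystander: lime folding cup, 94 mm across, 83 mm high; origin under its middle.
- mug: Bystander: steel mug, 80 mm across, 80 mm high; origin under its middle.
- bowl: Bystander: teal bowl, 158 mm across, 67 mm high; origin under its middle.
- water_bottle: Bystander: clear water bottle, 62 mm across, 180 mm high; origin under its middle.
- spice_jar: Bystander: small amber jar, 44 mm across, 85 mm high; origin under its middle.
- scoop: Bystander: black measuring scoop, 128 mm long, 20 mm high, lying on the counter; origin on the counter near its middle.
Things that resemble listed ones, but are neither listed nor needed, are in the scene too. What is shaped like the bracket but orange or purple is not meant. What is shaped like the part that bears wing but pink or turquoise is not meant.

How it is judged:
On the way, in this order (a step that is already met when the one before it is completed fails the run):
1. the cup holder's boss sits in the bracket's dish, level, its hole over the slot (horizontal distance between hub and seat below 0.004 m and z of hub in the frame of seat between 0.004 and 0.0105 m and angle between hub's own z axis and vertical below 0.08 rad), for 0.2 s.
2. with the holder still seated, the wing screw is down through both holes, its collar on the holder (all of step 1 and horizontal distance between wing and seat below 0.007 m and z of wing in the frame of seat between 0.03 and 0.0365 m and angle between wing's own z axis and vertical below 0.12 rad), for 0.1 s.
At the end, for the whole second after the job is handed in: Holder level in the dish: hub within 4 mm of the seat's axis, 2.5 mm of fully down, tilt under 0.08 rad. Wing screw through both holes: within 7 mm of the axis and 2.5 mm of fully down, tilt under 0.12 rad, wings over 55 degrees from the slot's length. Both stay so for a second (all of step 2 and angle between the x axis of wing and the x axis of seat, either way round above 0.96 rad); the robot touches nothing.
It fails at once if a spare fastener in the rail is lifted out or shifted by more than 20 mm (distance of any of star_knob, hex_bolt from where it was at the start of the episode above 0.02 m).
It fails at once if a bystander on the counter is moved by more than 40 mm (distance of any of camp_cup, mug, bowl, water_bottle, spice_jar, scoop from where it was at the start of the episode above 0.04 m).
It also fails if it takes over 58 s, if anything falls off the work surface, if the arm or the gripper's body presses on something with over 40 N, if the wrist force passes 120 N, or if a joint passes its speed limit or range.

ROBOT

A 6-joint arm with a two-finger parallel gripper is mounted at the origin on the work surface. World frame = base frame: x ahead of the robot, y to its left, z up, the work surface at z = 0. Lengths are in m, angles in rad, forces in N, time in s.
With the tool pointing down it reaches from about 0.425 to 0.95 m from the base axis. Payload 3.5 kg.
Tool frame: the origin (TCP) lies on the centre line of the jaws, within the pads' length; the fingertips stand 14 mm ahead of it and the grasp point (between the pads) lies 5 mm behind it (ctrl.finger_overhang is the distance from the TCP to the fingertips, in m); z points along the fingers, y is the line along which they close (so a half turn about z gives the same grasp; the last joint's range is limited). The gripper opens to 85 mm and grips with 20 to 120 N. Pads are 22 mm wide; open, the fingers measure 114 mm over their backs; the gripper's body (76 mm by 85 mm) begins 54 mm behind the grasp point. The pads swing forward as they close: fully open they stand 13 mm farther back than shut.
Start: joints at [1.071, 0.286, 1.577, -0, 1.279, -0.15], TCP at [0.231, 0.634, 0.245] pointing down, gripper open.
Joint ranges: [-2.77, 2.77], [-0.9, 2.22], [0.21, 2.48], [-1.53, 4.67], [0.24, 2.81], [-2.84, 2.84]. Speed limits (rad/s): [2.79, 2.79, 3.14, 3.14, 3.14, 3.14].

INTERFACE

Orientations are given as a unit quaternion [x, y, z, w].
In Python, from plant import ctrl gives the robot as it stands.
- The arm moves only by the tool send_rows, never from a script. Its argument "moves" is text: rows parted by semicolons, each of 7 numbers parted by spaces: the turn, a rotation vector about the tool's x, y, z in units of 360 degrees (1.0 is 360 degrees), then the shift along the tool's x, y, z in units of 20 cm (1.0 is 20 cm), then the gripper's target within -1 to 1 (fully open at 1, half-way at 0, shut at -1). A call has 1 to 12 rows; each row is the pose to reach, as a shift and turn from the pose commanded when the call began, along the tool's axes at that moment, turning the shorter way round; what a row does not reach only later rows make up. A row lasts 1/8 s, in which the tool goes at most 62.5 mm and 10.7 degrees, less where a joint would pass 70% of its speed; a pose out of reach is approached as far as the arm can. A call with a number of a shift or a turn outside -1 to 1 is refused whole. A call with a gripper value outside its range is refused whole. The fingers move at their own pace and stop on an object; "newtons" is the grip in N (left out, the last holds). Time passes only in rows, so rows that repeat a pose let the fingers close. It gives the time, the measured TCP pose, the force, the opening and the grip force at its end, in the units of the state.
- ctrl.get_state(): the state, without advancing time (a new reading comes with each control period).
- ctrl.read_camera(name): name is "scene" or "top" or "wrist"; returns a dict with "image" (480x640x3 uint8, red, green, blue), "fovy" (degrees; the focal length in pixels is half the picture's height over the tangent of half this angle, whatever the lens; pixels are square), "cx", "cy" (the principal point, pixels), "distortion" ([k1, k2, p1, p2, k3] as OpenCV has them; the pictures are not rectified), "extrinsics" (4x4, takes a point from camera to world coordinates). Camera axes: x right, y up, looking along -z (the intrinsics and any distortion apply to the point x, -y, -z); pixel columns grow to the right and rows downward; lengths in m; the calibration is good to about 2 mm. A picture is of the moment at which its call begins. There is no depth.
- ctrl.sign_off(): hands the job in; it is judged then, once.
The state is a dict: "time": time; "qpos": joint angles; "dq": joint speeds; "joint_efforts": joint torques, N m; "eef_pos": TCP position; "tcp_rot": TCP orientation; "contact_force": force on the tool from outside, world axes, zero at the start; "wrist_torque": the same for the moment, N m; "opening": opening from 0.0 (shut) to 1.0 (fully open); "finger_force": force on a finger pad.
Only numpy, scipy, OpenCV 4.12 (cv2) and the standard library are available. Lean on these libraries where they do the work, as an engineer would, in place of code of your own. Each camera call takes 0.05 s, during which the arm holds its last target. There are 200 camera calls.

## Working session

There is one attempt and no reset: what is moved stays moved. The work goes in short steps, Python scripts to look and compute and a tool call to move; the robot and the scene stay as the last step left them, time stands still between calls to the robot, and variables do not carry over. Pictures are saved under pics/ and viewed, at most 10 in all, crops included, and the job is handed in when it is done.

Besides the shell and the picture viewer there is one more tool, called after ">>>" as name(argument=value, ...), one argument or row to a line, values as JSON. send_rows: Moves the arm, as the interface text tells. Its arguments: {"type":"object","properties":{"moves":{"type":"string"},"newtons":{"type":"number"}},"required":["moves"]}

```bash
mkdir -p pics; ls
cat > h.py <<'E'
import numpy as np, cv2
from plant import ctrl
def snap(n,f=None):
    c=ctrl.read_camera(n); im=np.ascontiguousarray(c["image"][:,:,::-1])
    if f: cv2.imwrite("pics/"+f,im)
    np.savez("pics/"+n+".npz",im=im,fovy=c["fovy"],cx=c["cx"],cy=c["cy"],d=np.array(c["distortion"]),E=np.array(c["extrinsics"]))
    return load(n)
def load(n):
    return dict(np.load("pics/"+n+".npz"))
def K(c):
    f=240/np.tan(np.radians(c["fovy"])/2); return np.array([[f,0,c["cx"]],[0,f,c["cy"]],[0,0,1.]])
def ray(c,px):
    p=cv2.undistortPoints(np.array(px,float).reshape(-1,1,2),K(c),c["d"]).reshape(-1,2)
    d=np.c_[p[:,0],-p[:,1],-np.ones(len(p))]@c["E"][:3,:3].T
    return c["E"][:3,3],d
def onz(c,px,z):
    o,d=ray(c,px); return o+d*((z-o[2])/d[:,2])[:,None]
def proj(c,P):
    q=(np.array(P,float).reshape(-1,3)-c["E"][:3,3])@c["E"][:3,:3]
    return cv2.projectPoints(q*[1,-1,-1],np.zeros(3),np.zeros(3),K(c),c["d"])[0].reshape(-1,2)
E
python3 - <<'E'
from h import *
for n in("scene","top"):
    c=snap(n,n+"0.png"); print(n,c["fovy"],c["E"][:3,3].round(3),c["d"],c["E"][:3,:3].round(2).tolist())
s=ctrl.get_state();print(s)
E
```

```text
pics
scene 44.2944452847005 [1.215 0.677 0.833] [-0.07624664  0.          0.          0.          0.        ] [[-0.75, -0.39, 0.53], [0.66, -0.46, 0.59], [0.01, 0.8, 0.6]]
top 50.82672843656038 [ 0.405 -0.086  1.168] [-0.08920473  0.          0.          0.          0.        ] [[0.0, 0.99, -0.13], [-1.0, 0.0, -0.0], [-0.0, 0.13, 0.99]]
{'time': 0.1, 'qpos': array([ 1.07101169e+00,  2.87140067e-01,  1.57802348e+00,  1.25353900e-05,
        1.27861207e+00, -1.49976220e-01]), 'dq': array([ 1.84656873e-03, -1.01297585e-03, -2.38809358e-03, -9.83575215e-04,
        3.24103567e-05, -9.59459071e-04]), 'joint_efforts': array([ 9.27184874e-05, -4.07294011e+01, -2.93698937e+01, -1.71094125e-04,
        3.44160922e-03, -7.82303289e-06]), 'eef_pos': array([0.23101613, 0.63363784, 0.24404732]), 'tcp_rot': array([ 1.74015490e-01,  9.84742310e-01, -1.03246844e-03, -3.54081733e-04]), 'contact_force': array([-0.31908543, -0.82517792,  0.53415097]), 'wrist_torque': array([-0.02032895, -0.02573627,  0.00485756]), 'finger_force': 0.0, 'opening': 0.9970038823073903}
```

View pics/top0.png

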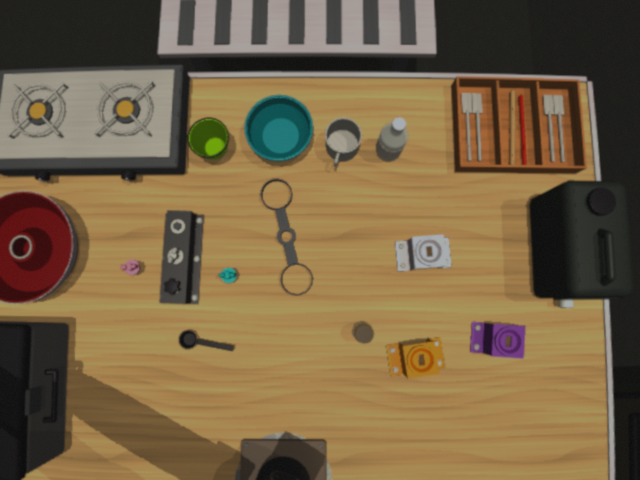

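View pics/scene0.png

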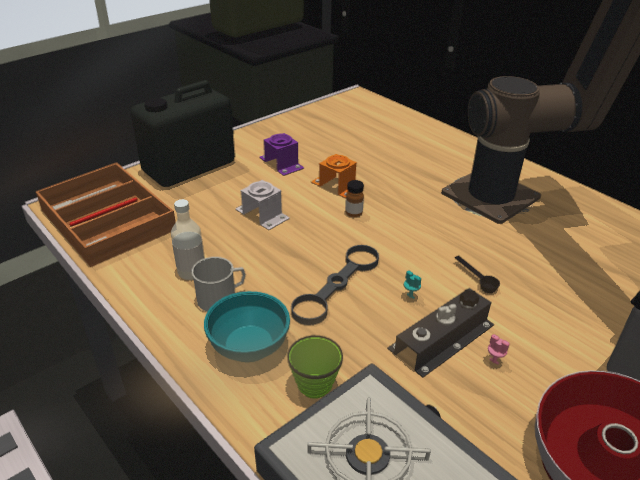

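The top view shows the aluminium bracket near (424,252), with the hub at (287,237) and the holder's rings at (276,194) and (297,279). The rail has the hex bolt at (178,226), the wing screw at (177,256) and the star knob at (172,287). Next I'll work out coarse positions.

Run:
```python
from h import *
c=load("top")
for n,p,z in[("hub",(287,237),.016),("r1",(276,194),.018),("r2",(297,279),.018),("dish",(430,252),.077),("wing",(177,256),.08),("hex",(178,226),.06),("star",(172,287),.06),("jar",(363,332),.08),("orange",(422,360),.077),("turq",(229,275),.03),("bottle",(398,126),.18)]:
    print(n,onz(c,[p],z)[0].round(4))
im=c["im"]
a=cv2.resize(im[190:320,150:310],None,fx=5,fy=5,interpolation=cv2.INTER_CUBIC)[:600]
b=cv2.resize(im[220:285,390:460],None,fx=5,fy=5,interpolation=cv2.INTER_CUBIC)
cv2.imwrite("pics/z.png",a)
from scipy.spatial.transform import Rotation as R
print(R.from_quat(ctrl.get_state()["tcp_rot"]).as_matrix().round(3))
w=snap("wrist","w0.png"); T=np.eye(4); s=ctrl.get_state();T[:3,:3]=R.from_quat(s["tcp_rot"]).as_matrix();T[:3,3]=s["eef_pos"]
print((np.linalg.inv(T)@w["E"]).round(3), w["fovy"],w["d"])
```

```text
hub [ 0.5528 -0.0043  0.016 ]
r1 [0.6533 0.0224 0.018 ]
r2 [ 0.4564 -0.0283  0.018 ]
dish [ 0.5128 -0.32    0.077 ]
wing [0.5022 0.2309 0.08  ]
hex [0.5713 0.2372 0.06  ]
star [0.4354 0.2454 0.06  ]
jar [ 0.3414 -0.1726  0.08  ]
orange [ 0.282  -0.2982  0.077 ]
turq [0.4642 0.1249 0.03  ]
bottle [ 0.7609 -0.2397  0.18  ]
[[-0.939  0.343 -0.001]
 [ 0.343  0.939 -0.002]
 [ 0.    -0.002 -1.   ]]
[[ 0.001  0.966  0.259  0.065]
 [ 1.    -0.001  0.    -0.   ]
 [ 0.     0.259 -0.966 -0.129]
 [ 0.     0.     0.     1.   ]] 70.49763253531276 [-0.01756705  0.          0.          0.          0.        ]
```

```bash
cat >> h.py <<'E'
from scipy.spatial.transform import Rotation as R
def plan(x,y,z,yaw):
    "yaw: world angle of tool x, degrees; prints row numbers from measured pose"
    s=ctrl.get_state(); M=R.from_quat(s["tcp_rot"])
    a=np.radians(yaw); X=np.array([np.cos(a),np.sin(a),0]); Z=np.array([0,0,-1.])
    T=R.from_matrix(np.c_[X,np.cross(Z,X),Z])
    d=M.inv().apply(np.array([x,y,z])-s["eef_pos"])/.2
    m=M.as_matrix();print("now",s["eef_pos"].round(4),"yaw %.2f"%np.degrees(np.arctan2(m[1,0],m[0,0])),"turn",((M.inv()*T).as_rotvec()/2/np.pi).round(4),"shift",d.round(4),"n=%.1f"%np.abs(d).max())
E
python3 - <<'E'
from h import *
print(ctrl.finger_overhang)
plan(.55,-.005,.22,195)
E
```

```text
0.014
now [0.2311 0.6337 0.2442] yaw 159.96 turn [-0.0003 -0.0001 -0.0973] shift [-2.5927 -2.4532  0.1249] n=2.6
```

View pics/z.png

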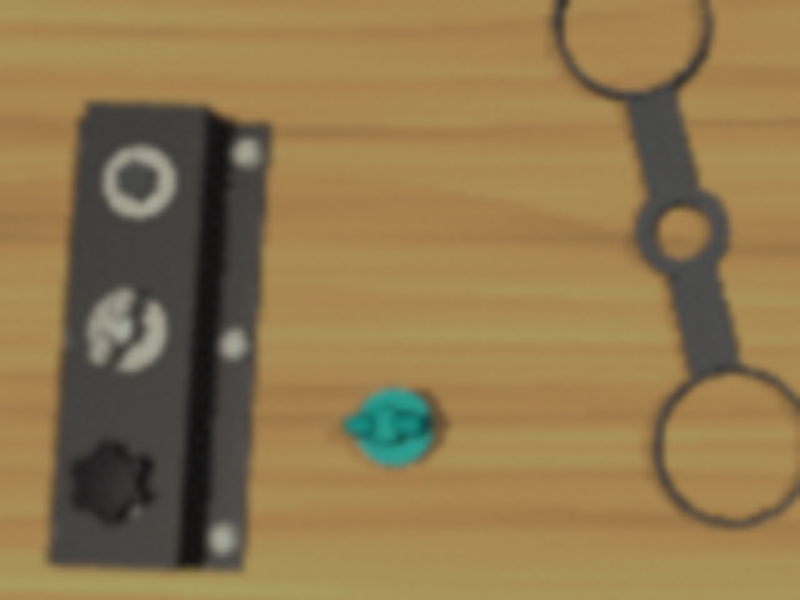

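The crop confirms that the middle hole holds the wing screw, with the hex bolt above it and the star knob below. I'll move over the rail first and measure the screw on the way.

Run:
```python
from h import *
plan(.50,.232,.22,180)
```

```text
now [0.2311 0.6337 0.2442] yaw 159.96 turn [-0.0003 -0.0001 -0.0557] shift [-1.9517 -1.4257  0.1232] n=2.0
```

>>> send_rows(
  moves="0 0 0 -0.3 -0.22 0 0;0 0 0 -0.6 -0.44 0 0;0 0 0 -0.8 -0.6 0 0;0 0 0 -0.98 -0.71 0 0",
  newtons=60,
)

```text
time: 0.65
eef_pos: [0.3673, 0.4315, 0.245]
tcp_rot: [0.174, 0.985, -0.0, -0.0]
contact_force: [0.1, 0.4, -1.0]
opening: 0.501
finger_force: 0.0
```

>>> send_rows(
  moves="0 0 -0.02 -0.3 -0.22 0 0;0 0 -0.04 -0.6 -0.44 0.05 0;0 0 -0.0557 -0.8 -0.6 0.1 0;0 0 -0.0557 -0.97 -0.715 0.123 0;0 0 -0.0557 -0.97 -0.715 0.123 0;0 0 -0.0557 -0.97 -0.715 0.123 0",
)

```text
time: 1.4
eef_pos: [0.4997, 0.2329, 0.2205]
tcp_rot: [0.0, 1.0, 0.0, -0.0]
contact_force: [-0.6, 0.5, -0.5]
opening: 0.498
finger_force: 0.0
```

Run:
```python
from h import *
snap("wrist","w1.png"); plan(.55,-.005,.22,195)
```

```text
now [0.4994 0.2335 0.2207] yaw -179.94 turn [ 0.0001 -0.0001 -0.0415] shift [-0.2517 -1.1927  0.0029] n=1.2
```

View pics/w1.png

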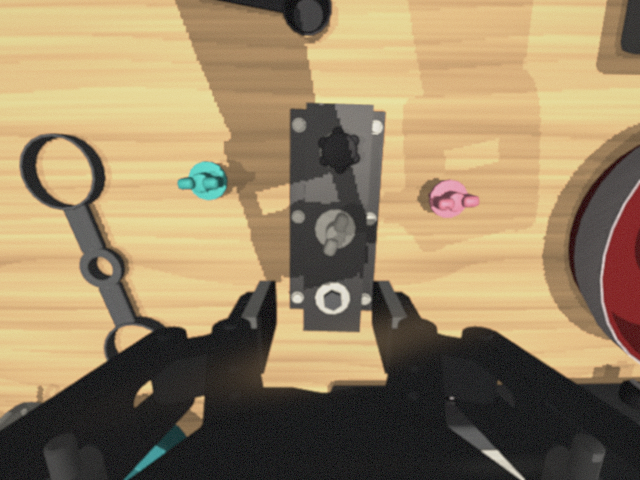

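The wrist view shows the wing screw mid-rail: collar around (335,229), wings from (341,220) to (329,250). The star knob is at (340,150), the hex bolt at (332,298). Next is the holder.

>>> send_rows(
  moves="0 0 -0.02 -0.08 -0.3 0 0;0 0 -0.04 -0.13 -0.6 0 0;0 0 -0.0415 -0.2 -0.9 0 0;0 0 -0.0415 -0.25 -1 0 0;0 0 -0.0415 -0.25 -1 0 0",
)

```text
time: 2.08
eef_pos: [0.5504, 0.0331, 0.2209]
tcp_rot: [-0.13, 0.992, 0.0, 0.0]
contact_force: [-0.2, -0.1, -0.1]
opening: 0.5
finger_force: 0.0
```

>>> send_rows(
  moves="0 0 0 -0.05 -0.19 0 0;0 0 0 -0.05 -0.19 0 0;0 0 0 -0.05 -0.19 0 0",
)

```text
time: 2.45
eef_pos: [0.569, 0.0006, 0.2205]
tcp_rot: [-0.131, 0.991, 0.0, -0.0]
contact_force: [0.7, 0.7, 0.0]
opening: 0.501
finger_force: 0.0
```

Run:
```python
from h import *
snap("wrist","w2.png"); plan(.51,-.005,.22,195)
```

```text
now [5.690e-01 5.000e-04 2.205e-01] yaw -164.93 turn [ 0.0001 -0.0001  0.0002] shift [0.2919 0.05   0.0028] n=0.3
```

View pics/w2.png

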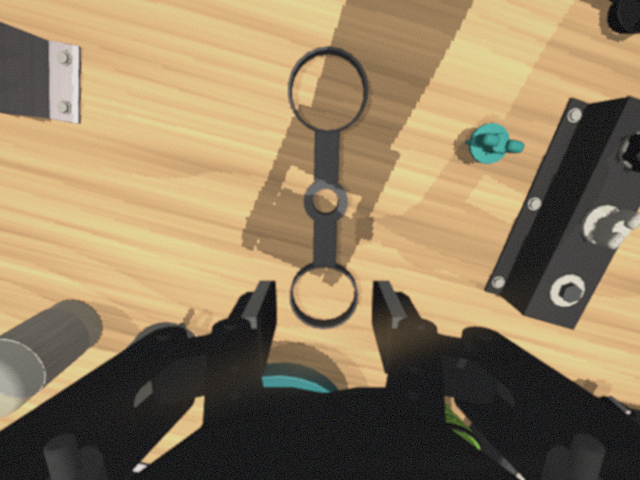

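The wrist view shows the holder upright in the frame: rings at (328,90) and (324,292), hub hole at (326,202). I'll measure the openings.

```bash
cat > meas.py <<'E'
from h import *
c=load("wrist"); g=cv2.cvtColor(c["im"],cv2.COLOR_BGR2GRAY)
hsv=cv2.cvtColor(c["im"],cv2.COLOR_BGR2HSV)
sat=hsv[:,:,1]
out=[]
for p,z in(((328,90),.009),((324,292),.009),((326,202),.008)):
    for th in(60,75):
        m=(((sat>th)&(g>55))*255).astype(np.uint8)
        n,l,st,ce=cv2.connectedComponentsWithStats(m,connectivity=4)
        k=l[p[1],p[0]]; 
        cs,_=cv2.findContours((l==k).astype(np.uint8),cv2.RETR_EXTERNAL,cv2.CHAIN_APPROX_NONE)
        cn=max(cs,key=cv2.contourArea).reshape(-1,2); 
        w=onz(c,cn,z); cc,r=cv2.minEnclosingCircle(w[:,:2].astype(np.float32)); A=np.c_[2*w[:,:2],np.ones(len(w))]; q=np.linalg.lstsq(A,(w[:,:2]**2).sum(1),rcond=None)[0]
        print(p,th,st[k,4],q[:2].round(4),"r",np.sqrt(q[2]+q[0]**2+q[1]**2).round(4))
E
python3 meas.py
```

```text
(328, 90) 60 4392 [ 0.456  -0.0271] r 0.0333
(328, 90) 75 4339 [ 0.4559 -0.0272] r 0.0331
(324, 292) 60 2631 [0.6532 0.0222] r 0.0321
(324, 292) 75 2585 [0.6532 0.0223] r 0.0319
(326, 202) 60 505 [ 0.5545 -0.0024] r 0.0124
(326, 202) 75 487 [ 0.5545 -0.0024] r 0.0122
```

Run:
```python
from h import *
plan(.5089,-.0139,.017,194.06)
```

```text
now [5.690e-01 5.000e-04 2.205e-01] yaw -164.93 turn [ 0.0001 -0.0001  0.0028] shift [0.3083 0.0076 1.0178] n=1.0
```

>>> send_rows(
  moves="0 0 0.0028 0.2 0.005 0.2 0;0 0 0.0028 0.308 0.0076 0.45 0;0 0 0.0028 0.308 0.0076 0.7 0;0 0 0.0028 0.308 0.0076 0.85 0;0 0 0.0028 0.308 0.0076 0.94 0;0 0 0.0028 0.308 0.0076 0.94 0",
)

```text
time: 3.25
eef_pos: [0.5088, -0.015, 0.0319]
tcp_rot: [-0.122, 0.993, 0.0, -0.001]
contact_force: [0.3, -0.5, -0.5]
opening: 0.501
finger_force: 0.0
```

Run:
```python
from h import *
plan(.5089,-.0139,.017,194.06); snap("wrist","w3.png")
```

```text
now [ 0.5088 -0.015   0.0319] yaw -166.00 turn [ 0.0002 -0.0003 -0.0002] shift [-0.0018  0.005   0.0745] n=0.1
```

View pics/w3.png

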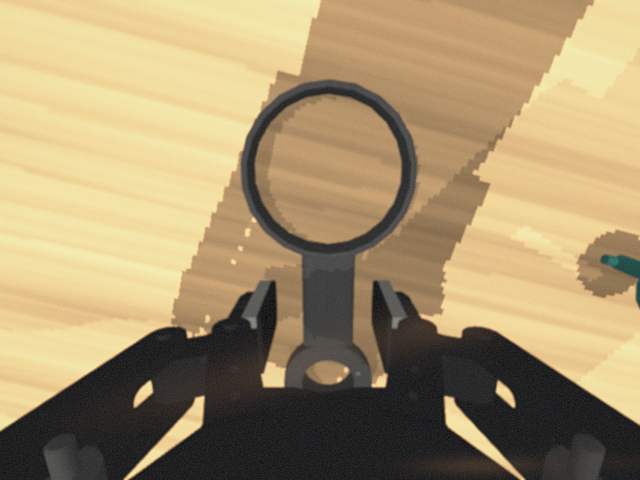

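The bar spans columns 303–354 and sits centred between the pads. Now descend, close and lift.

>>> send_rows(
  moves="0 0 0 -0.002 0.005 0.04 0;0 0 0 -0.002 0.005 0.075 0;0 0 0 -0.002 0.005 0.075 0;0 0 0 -0.002 0.005 0.075 -0.6;0 0 0 -0.002 0.005 0.075 -0.8;0 0 0 -0.002 0.005 0.075 -0.8;0 0 0 -0.002 0.005 0.075 -0.8;0 0 0 -0.002 0.005 0.075 -0.8",
  newtons=80,
)

```text
time: 4.3
eef_pos: [0.51, -0.0148, 0.0183]
tcp_rot: [-0.121, 0.993, -0.0, 0.0]
contact_force: [-2.0, 1.2, 5.9]
opening: 0.253
finger_force: 79.1
```

>>> send_rows(
  moves="0 0 0 0 0 -0.1 -0.8;0 0 0 0 0 -0.3 -0.8;0 0 0 0 0 -0.5 -0.8;0 0 0 0 0 -0.7 -0.8;0 0 0 0 0 -0.7 -0.8",
)

```text
time: 4.92
eef_pos: [0.5119, -0.0153, 0.1608]
tcp_rot: [-0.121, 0.993, -0.001, 0.004]
contact_force: [-0.1, 0.2, -2.2]
opening: 0.252
finger_force: 78.9
```

Run:
```python
from h import *
plan(.513-.045,-.32-.011,.2,194.06); snap("wrist","w4.png")
```

```text
now [ 0.5119 -0.0153  0.1608] yaw -166.06 turn [-0.0006  0.0011 -0.0003] shift [ 0.5918 -1.4797 -0.1945] n=1.5
```

>>> send_rows(
  moves="0 0 0 0.1 -0.25 -0.1 -0.8;0 0 0 0.25 -0.5 -0.2 -0.8;0 0 0 0.4 -0.75 -0.2 -0.8;0 0 0 0.4 -0.85 -0.2 -0.8;0 0 0 0.4 -0.85 -0.2 -0.8;0 0 0 0.4 -0.85 -0.2 -0.8",
)

```text
time: 5.72
eef_pos: [0.4727, -0.1977, 0.196]
tcp_rot: [-0.122, 0.993, 0.001, -0.001]
contact_force: [-0.8, -0.5, -2.2]
opening: 0.25
finger_force: 79.0
```

Run:
```python
from h import *
plan(.513-.045,-.32-.011,.2,194.06); c=snap("wrist","w5.png"); t=snap("top")
im=c["im"]; a=t["im"][190:330,340:480]
cv2.imwrite("pics/v5.png",np.hstack([cv2.resize(im,(400,300)),cv2.resize(a,(400,400))[:300]]))
cv2.imwrite("pics/v5.png",im)
```

```text
now [ 0.4727 -0.1977  0.196 ] yaw -166.00 turn [ 0.0005 -0.0003 -0.0002] shift [ 0.184  -0.6412 -0.0216] n=0.6
```

View pics/v5.png

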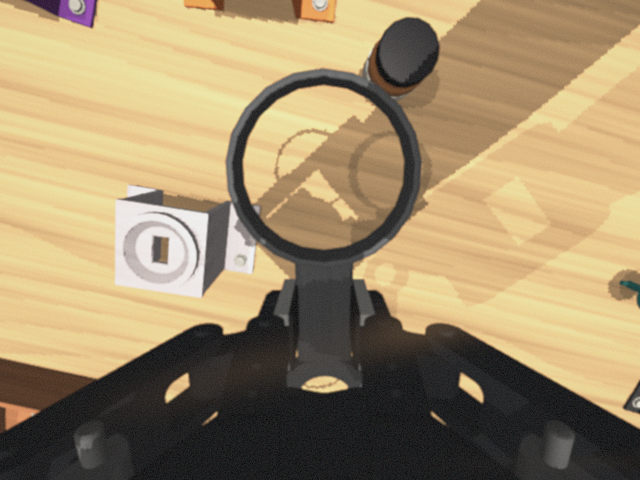

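The bracket's dish is near (162,248) with its slot at (161,249). The ring in hand is at (323,165) and the hub hole shows partly at (325,382). I'll fit these.

Run:
```python
from h import *
c=load("wrist"); g=cv2.cvtColor(c["im"],cv2.COLOR_BGR2GRAY)
np.set_printoptions(linewidth=200)
print(g[230:268:2,140:184:2])
t=load("top"); gt=cv2.cvtColor(t["im"],cv2.COLOR_BGR2GRAY)
m=((cv2.cvtColor(c["im"],cv2.COLOR_BGR2HSV)[:,:,1]>60)|(g<110)).astype(np.uint8)
n,l,st,ce=cv2.connectedComponentsWithStats(m[230:268,140:184].copy(),connectivity=4)
for k in range(1,n):
    if st[k,4]<60: continue
    p=np.argwhere(l==k)[:,::-1]+[140,230]
    cs,_=cv2.findContours((l==k).astype(np.uint8),0,1); cn=cs[0].reshape(-1,2)+[140,230]
    w=onz(c,cn,.070)[:,:2]; r=cv2.minAreaRect((w*1e3).astype(np.float32)); print("slot",st[k],r, onz(c,[p.mean(0)],.068))
# bracket top contour
hs=cv2.cvtColor(c["im"],cv2.COLOR_BGR2HSV)
b=((hs[:,:,1]<45)&(g>140)).astype(np.uint8)
n,l,st,ce=cv2.connectedComponentsWithStats(b[180:310,100:270].copy()); 
for k in range(1,n):
    if st[k,4]>100: print(st[k],ce[k]+[100,180])
# ring in hand: compare tool-frame position
s=ctrl.get_state();M=R.from_quat(s["tcp_rot"])
d=(g<95).astype(np.uint8); n,l,st,ce=cv2.connectedComponentsWithStats(1-d,connectivity=4)
cs,_=cv2.findContours((l==l[120,323]).astype(np.uint8),0,1)
cn=max(cs,key=cv2.contourArea).reshape(-1,2)
for dz in(-.007,-.012):
    w=onz(c,cn,s["eef_pos"][2]+dz)-s["eef_pos"]; w=M.inv().apply(w)
    A=np.c_[2*w[:,:2],np.ones(len(w))]; q=np.linalg.lstsq(A,(w[:,:2]**2).sum(1),rcond=None)[0]; print("ring tool",dz,q[:2],np.sqrt(q[2]+q[0]**2+q[1]**2),cv2.contourArea(cn.reshape(-1,1,2)))
```

```text
[[183 186 216 229 234 234 235 233 236 235 233 234 234 234 229 219 197 181 216 234 237 237]
 [187 216 233 231 232 234 232 232 235 234 234 233 234 235 236 234 229 204 188 218 238 238]
 [222 235 236 236 234 233 224 225 228 233 231 234 234 234 235 235 236 229 205 188 219 237]
 [235 235 235 236 236 235 205 136 139 163 176 197 215 219 224 236 233 234 230 205 197 223]
 [236 235 234 236 236 236 200 104  77  83  89 119 130 125 153 232 236 237 237 231 200 198]
 [234 235 235 234 237 233 189 100  82  79  88 122 122 114 151 235 239 239 238 238 221 193]
 [234 231 234 234 234 233 186  97  84  82  95 116 126 122 171 236 235 235 236 237 235 211]
 [234 234 234 235 234 232 165  84  85  87  91 118 115 117 168 236 237 236 236 236 236 222]
 [233 233 233 234 233 229 138  82  86  80  90 118 118 116 176 236 236 235 236 235 238 231]
 [234 234 233 233 234 229 133  85  87  81  94 118 122 125 183 237 234 235 236 234 236 233]
 [235 234 235 234 234 230 141  90  85  87  97 121 121 119 191 234 233 234 235 234 236 233]
 [233 232 234 234 233 227 151  90  83  85  98 126 122 119 194 237 237 236 235 234 234 235]
 [232 23
[... 401 characters left out ...]
 119 115 123 216 235 234 234 234 236 233 212]
 [195 212 231 234 236 234 230 231 231 228 226 212 203 183 222 236 235 233 235 234 224 193]
 [192 192 211 231 232 232 236 232 235 234 234 236 235 232 232 237 236 236 235 225 201 195]]
slot [ 13   7  15  25 335] ((514.1715087890625, -320.3113098144531), (19.696779251098633, 11.038732528686523), 6.640896320343018) [[ 0.51473651 -0.32099149  0.068     ]]
[ 27   5  29  13 214] [137.65420561 190.35514019]
[  15   19   94   99 7236] [159.13087341 247.94900498]
[ 124   23   32   71 1274] [238.10518053 247.24018838]
ring tool -0.007 [ 0.05689929 -0.00112042] 0.03144228843626052 20551.5
ring tool -0.012 [ 0.05659504 -0.0011283 ] 0.03260078844717769 20551.5
```

Run:
```python
from h import *
plan(.470,-.3306,.120,194.06)
```

```text
now [ 0.473  -0.1975  0.1968] yaw -165.95 turn [ 0.0002 -0.0002 -0.    ] shift [ 0.1758 -0.6424  0.383 ] n=0.6
```

>>> send_rows(
  moves="0 0 0 0.06 -0.22 0 -0.8;0 0 0 0.13 -0.45 0.05 -0.8;0 0 0 0.175 -0.6 0.15 -0.8;0 0 0 0.176 -0.642 0.28 -0.8;0 0 0 0.176 -0.642 0.38 -0.8;0 0 0 0.176 -0.642 0.38 -0.8;0 0 0 0.176 -0.642 0.38 -0.8",
)

```text
time: 6.7
eef_pos: [0.4705, -0.3316, 0.1225]
tcp_rot: [-0.122, 0.993, -0.0, 0.0]
contact_force: [0.2, 0.2, -1.7]
opening: 0.254
finger_force: 79.1
```

Run:
```python
from h import *
plan(.470,-.3306,.0885,194.06); t=snap("top"); c=snap("wrist"); s=snap("scene")
z=s["im"][150:270,190:350]
cv2.imwrite("pics/v6.png",np.hstack([cv2.resize(t["im"][180:330,360:510],(300,300),interpolation=2),cv2.resize(z,(400,300),interpolation=2)]))
```

```text
now [ 0.4705 -0.3316  0.1225] yaw -165.98 turn [-0.0002  0.0001 -0.0001] shift [0.0014 0.0056 0.1702] n=0.2
```

View pics/v6.png

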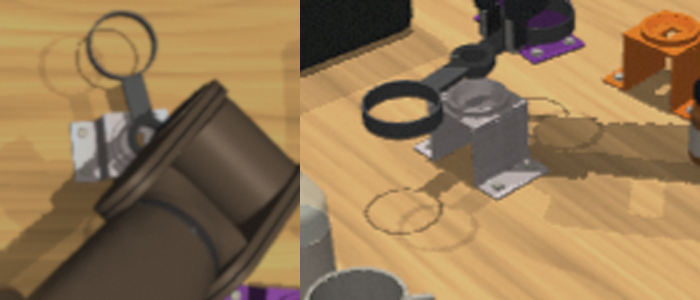

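The scene view shows the hub hanging just above the dish. Lowering now.

>>> send_rows(
  moves="0 0 0 0.0014 0.0056 0.05 -0.8;0 0 0 0.0014 0.0056 0.1 -0.8;0 0 0 0.0014 0.0056 0.13 -0.8;0 0 0 0.0014 0.0056 0.15 -0.8;0 0 0 0.0014 0.0056 0.165 -0.8;0 0 0 0.0014 0.0056 0.175 -0.8;0 0 0 0.0014 0.0056 0.175 -0.8;0 0 0 0.0014 0.0056 0.175 -0.8",
)

```text
time: 7.85
eef_pos: [0.4692, -0.3313, 0.088]
tcp_rot: [-0.122, 0.993, 0.0, -0.0]
contact_force: [-4.0, 1.7, 6.1]
opening: 0.25
finger_force: 80.0
```

>>> send_rows(
  moves="0 0 0 0 0 0 -0.3;0 0 0 0 0 0 0;0 0 0 0 0 0 0;0 0 0 0 0 -0.1 0;0 0 0 0 0 -0.3 0;0 0 0 0 0 -0.6 0;0 0 0 0.2 0 -0.7 0;0 0 0 0.4 0 -0.7 0;0 0 0 0.4 0 -0.7 0;0 0 0 0.4 0 -0.7 0",
)

```text
time: 9.1
eef_pos: [0.392, -0.3506, 0.2278]
tcp_rot: [-0.121, 0.993, -0.001, 0.001]
contact_force: [0.1, 0.1, 0.2]
opening: 0.499
finger_force: 0.0
```

Run:
```python
from h import *
plan(.50,.232,.22,180);  c=snap("wrist","w7.png")
```

```text
now [ 0.392  -0.3506  0.2278] yaw -166.09 turn [-0.0002  0.0002  0.0386] shift [-1.2247  2.6976  0.0363] n=2.7
```

View pics/w7.png

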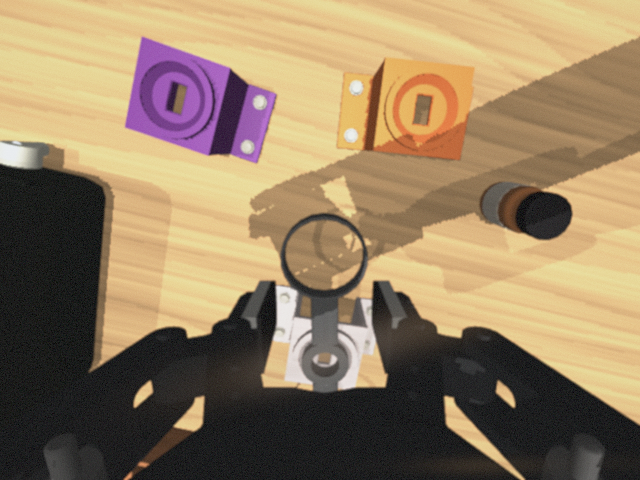

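The holder is on the bracket with the slot showing through its hub at (324,358). I'll step back a little to measure the seating.

>>> send_rows(
  moves="0 0 0 0.2 0 0 0;0 0 0 0.25 0 0 0;0 0 0 0.25 0 0 0;0 0 0 0.25 0 0 0",
)

```text
time: 9.65
eef_pos: [0.3439, -0.3623, 0.2268]
tcp_rot: [-0.122, 0.993, -0.0, 0.0]
contact_force: [-0.9, 0.8, -0.0]
opening: 0.503
finger_force: 0.0
```

Run:
```python
from h import *
plan(.50,.232,.22,180);  c=snap("wrist","w8.png"); t=snap("top")
cv2.imwrite("pics/v8.png",np.hstack([cv2.resize(c["im"][230:400,250:400],(450,510),interpolation=2),cv2.resize(t["im"][195:315,380:460],(340,510),interpolation=2)]))
print(proj(c,[[.5145,-.3205,.07],[.5145,-.3205,.086]]),proj(t,[[.5145,-.3205,.07],[.5145,-.3205,.086]]))
```

```text
now [ 0.3439 -0.3623  0.2268] yaw -166.02 turn [-0.      0.0001  0.0388] shift [-1.4749  2.695   0.0346] n=2.7
[[323.71285843 398.15495006]
 [323.70597455 409.94596344]] [[429.54139191 251.5553887 ]
 [431.09365751 250.82208718]]
```

View pics/v8.png

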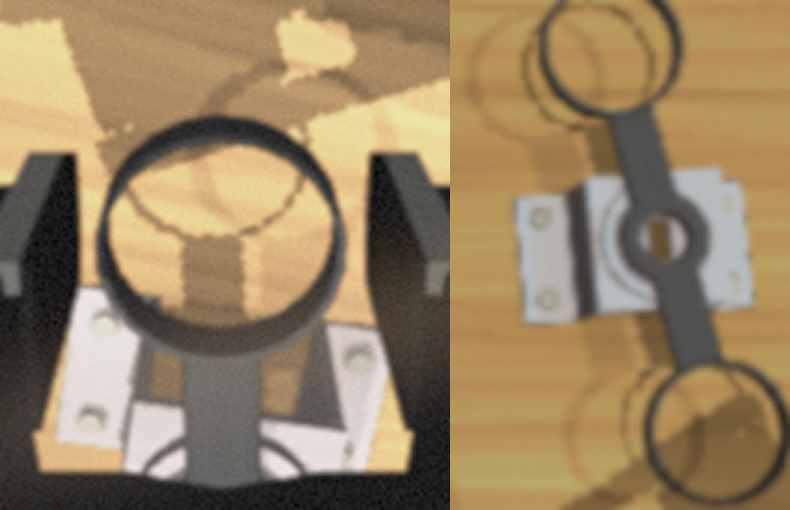

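The top view (right) shows the slot inside the hub hole and the holder symmetric on the dish. A numeric check of the ring centres follows.

Run:
```python
from h import *
def holes(c,seeds,z,th=85):
    g=cv2.cvtColor(c["im"],cv2.COLOR_BGR2GRAY); m=(g>th).astype(np.uint8)
    n,l,st,ce=cv2.connectedComponentsWithStats(m,connectivity=4)
    for p in seeds:
        k=l[p[1],p[0]]; cs,_=cv2.findContours((l==k).astype(np.uint8),0,1); cn=max(cs,key=cv2.contourArea)
        h=cv2.convexHull(cn).reshape(-1,2); w=onz(c,h,z)[:,:2]; e=cv2.minEnclosingCircle((w*1e3).astype(np.float32)); print(p,st[k],np.round(e[0]+(e[1],),1))
t=load("top"); s=snap("scene","s8.png")
holes(t,[(418,208),(445,298)],.079)
gt=cv2.cvtColor(t["im"],cv2.COLOR_BGR2GRAY); 
# slot centre in top at z .07, hub outer at z .086 from dark blob
np.set_printoptions(linewidth=200); print(gt[238:264,420:444])
```

```text
(418, 208) [     0     71    615    409 151971] [463.9 -77.5 783. ]
(445, 298) [     0     71    615    409 151971] [463.9 -77.5 783. ]
[[139  90  71  78  81  80  81  79  79  79  80  87 118 160 182 187 187 187 187 187 187 187 186 184]
 [142 100  74  78  80  81  80  80  80  79  80  83 104 147 176 184 186 188 186 187 187 187 187 187]
 [147 118  84  77  81  82  81  81  80  80  81  80  88 119 150 170 181 186 186 187 187 187 187 187]
 [160 134  90  74  79  81  82  83  82  82  81  80  82  95 114 133 158 178 186 187 187 186 186 186]
 [172 145  97  73  76  80  82  82  82  81  81  80  81  83  88  97 122 152 173 185 187 186 187 186]
 [172 143 101  76  76  79  81  81  81  80  80  80  80  82  82  83  92 118 151 176 185 187 187 186]
 [155 119  89  77  80  81  81  83  82  80  76  73  74  76  80  82  84  93 122 158 180 186 187 187]
 [131  98  82  79  81  83  85  92  92  86  78  75  70  68  73  79  82  84  99 134 167 183 187 187]
 [112  83  77  81  82  86  93 102 102  97  95 100 100  84  67  72  80  82  88 111 149 176 186 188]
 [ 98  76  79  82  88  99 101  94  91  89  91 111 134 122  86  63  73  81
[... 910 characters left out ...]
6 187]
 [158 122  86  70  74  78  80  80  80  85  84  84  82  80  79  81  81  86 108 142 171 184 187 187]
 [170 147 116  90  77  74  77  80  82  80  81  81  81  81  81  80  81  89 120 159 179 186 188 187]
 [173 169 149 124 100  82  75  74  78  80  80  81  81  82  82  81  81  89 120 163 182 188 188 187]
 [163 174 172 155 134 111  93  76  72  78  80  81  81  80  80  80  81  84 109 155 181 187 188 188]
 [150 165 177 177 164 148 129 101  78  78  81  82  81  81  80  81  81  81  98 140 173 186 187 188]
 [157 154 165 174 176 174 161 127  87  77  80  81  81  80  80  80  80  80  91 126 168 185 187 188]
 [176 165 158 159 166 173 171 144 100  77  79  82  81  81  81  81  81  81  86 116 162 183 187 188]]
```

The holder is seated: the hub's centre is within about 1 mm of the slot's in the top view. Next, the screw.

>>> send_rows(
  moves="0 0 0 -0.15 0.3 0 0;0 0 0 -0.3 0.6 0 0;0 0 0 -0.45 0.9 0 0;0 0 0 -0.5 0.98 0 0",
)

```text
time: 10.3
eef_pos: [0.3933, -0.1453, 0.2268]
tcp_rot: [-0.123, 0.992, 0.0, 0.0]
contact_force: [-0.3, 0.2, -0.1]
opening: 0.504
finger_force: 0.0
```

>>> send_rows(
  moves="0 0 0 -0.15 0.3 0 0;0 0 0 -0.3 0.6 0 0;0 0 0 -0.45 0.9 0 0;0 0 0 -0.5 0.98 0 0",
)

```text
time: 10.8
eef_pos: [0.4429, 0.0693, 0.227]
tcp_rot: [-0.123, 0.992, 0.0, 0.0]
contact_force: [-0.2, -0.0, -0.0]
opening: 0.498
finger_force: 0.0
```

>>> send_rows(
  moves="0 0 0.02 -0.15 0.3 0 0;0 0 0.0388 -0.3 0.6 0 0;0 0 0.0388 -0.47 0.73 0 0;0 0 0.0388 -0.47 0.73 0 0;0 0 0.0388 -0.47 0.73 0 0",
)

```text
time: 11.42
eef_pos: [0.4985, 0.2307, 0.2263]
tcp_rot: [-0.0, 1.0, -0.0, -0.001]
contact_force: [0.0, 0.4, -0.7]
opening: 0.503
finger_force: 0.0
```

Run:
```python
from h import *
plan(.50,.232,.22,180);  c=snap("wrist","w9.png")
print(proj(c,[[.5022,.231,.055],[.5022,.231,.081]]))
p=proj(c,[[.5022,.231,.07]])[0].astype(int); y=max(p[1]-80,0);x=p[0]-100
print(x,y); cv2.imwrite("pics/v9.png",cv2.resize(c["im"][y:y+150,x:x+200],(800,600),interpolation=2))
```

```text
now [0.4985 0.2307 0.2263] yaw -179.98 turn [-0.0001 -0.0002  0.0001] shift [-0.0078  0.0064  0.0313] n=0.0
[[324.88954607 227.58092987]
 [324.96225433 234.4979284 ]]
224 151
```

View pics/v9.png

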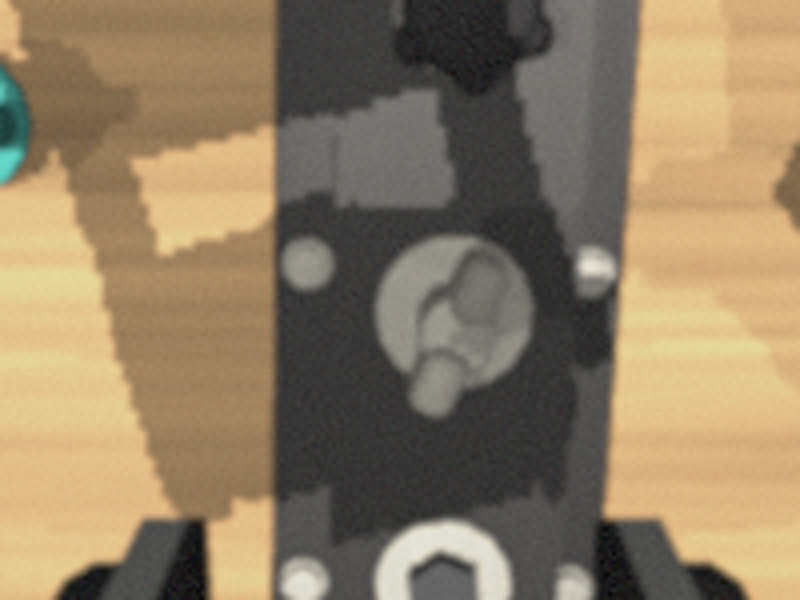

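In the crop the collar circle is centred at about (454,313), the upper wing lobe at about (482,280) and the lower lobe at about (435,385). Converting these to world coordinates.

Run:
```python
from h import *
c=load("wrist"); f=lambda p:np.array([p])/4+[224,151]
C=onz(c,f((454.5,313.5)),.055)[0]; a=onz(c,f((482,280)),.078)[0]; b=onz(c,f((435,385)),.078)[0]
print(C,a,b,(a+b)/2, np.degrees(np.arctan2((b-a)[1],(b-a)[0])),np.linalg.norm(a-b))
h=onz(c,f((443,580)),.053)[0]; print("hex",h)
yaw=180+np.degrees(np.arctan2((b-a)[1],(b-a)[0]))
P=(C+(a+b)/2)/2
plan(P[0],P[1],.12,yaw)
```

```text
[0.50385158 0.24257607 0.055     ] [0.49132336 0.24727274 0.078     ] [0.51411616 0.23766254 0.078     ] [0.50271976 0.24246764 0.078     ] -22.861899976540492 0.02473595725197078
hex [0.57030685 0.24067655 0.053     ]
now [0.4984 0.2302 0.2265] yaw 179.97 turn [-0.0001 -0.0001  0.0634] shift [-0.0247  0.0619  0.5323] n=0.5
```

>>> send_rows(
  moves="0 0 0.03 -0.024 0.06 0.1 0;0 0 0.06 -0.024 0.062 0.3 0;0 0 0.063 -0.024 0.062 0.48 0;0 0 0.063 -0.024 0.062 0.48 0;0 0 0.063 -0.024 0.062 0.48 0",
)

```text
time: 12.1
eef_pos: [0.5045, 0.2425, 0.1325]
tcp_rot: [0.197, 0.98, 0.001, 0.001]
contact_force: [0.2, 0.6, 0.9]
opening: 0.496
finger_force: 0.0
```

Run:
```python
from h import *
c=snap("wrist","w10.png");plan(.5035,.2425,.071,157.1)
t=load("top"); print(onz(t,[(175.4,256)],.055))
```

```text
now [0.505  0.2428 0.1331] yaw 157.26 turn [0.0004 0.0005 0.0005] shift [ 0.0071 -0.005   0.3106] n=0.3
[[0.50442935 0.24182784 0.055     ]]
```

View pics/w10.png

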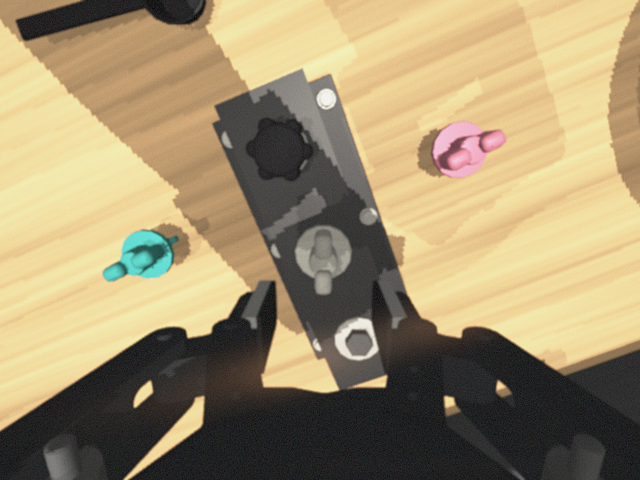

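The wings are vertical in view at column 323 with the fingers clear of both spares. That makes 12 pictures viewed, over the limit of 10, so I won't view any more and will go on by numbers alone. Descend and grip.

>>> send_rows(
  moves="0 0 0 0.007 -0.005 0.1 0;0 0 0 0.007 -0.005 0.2 0;0 0 0 0.007 -0.005 0.27 0;0 0 0 0.007 -0.005 0.305 0;0 0 0 0.007 -0.005 0.305 0;0 0 0 0.007 -0.005 0.305 -0.6;0 0 0 0.007 -0.005 0.305 -1;0 0 0 0.007 -0.005 0.305 -1;0 0 0 0.007 -0.005 0.305 -1;0 0 0 0.007 -0.005 0.305 -1;0 0 0 0.007 -0.005 0.305 -1",
  newtons=80,
)

```text
time: 13.52
eef_pos: [0.5027, 0.2428, 0.0707]
tcp_rot: [0.197, 0.98, 0.0, 0.001]
contact_force: [-0.8, 0.1, 5.8]
opening: 0.101
finger_force: 81.1
```

>>> send_rows(
  moves="0 0 0 0 0 -0.1 -1;0 0 0 0 0 -0.3 -1;0 0 0 0 0 -0.5 -1;0 0 0 0 0 -0.65 -1;0 0 0 0 0 -0.65 -1;0 0 0 0 0 -0.65 -1",
)

```text
time: 14.28
eef_pos: [0.5008, 0.2422, 0.1974]
tcp_rot: [0.197, 0.98, -0.001, -0.002]
contact_force: [0.1, 0.3, -1.5]
opening: 0.096
finger_force: 80.3
```

Run:
```python
from h import *
plan(.5145-.0013,-.3205,.2,186.6);c=snap("wrist","w11.png");
hs=cv2.cvtColor(c["im"],cv2.COLOR_BGR2HSV); s=ctrl.get_state(); print(s["opening"],s["finger_force"])
# what sits where the wing should be: print predicted collar pixel and gray patch
M=R.from_quat(s["tcp_rot"]); 
for q in([0,0,.016],[.018,0,.016],[0,0,-.01],[.018,0,-.008]): print(q,proj(c,s["eef_pos"]+M.apply(q)))
g=cv2.cvtColor(c["im"],cv2.COLOR_BGR2GRAY); np.set_printoptions(linewidth=220); print(g[250:400:6,270:380:6]); print(hs[250:400:6,270:380:6,1])
```

```text
now [0.5008 0.2422 0.1974] yaw 157.29 turn [-0.0002 -0.0005 -0.0814] shift [-1.1433 -2.5716 -0.0102] n=2.6
0.09983895790007521 80.28164505958557
[0, 0, 0.016] [[324.04444255 292.83377377]]
[0.018, 0, 0.016] [[324.09560017 255.84590756]]
[0, 0, -0.01] [[324.10750716 320.07300696]]
[0.018, 0, -0.008] [[324.16427426 274.95305633]]
[[143 144 138  97  59  63  60  60  50  61  60  65  57  51  60  52  55  48  48]
 [143 146 140 137  56  61  58  59  58  81  58  52  61  57  51  57  59  79  85]
 [138 139 139 141  66  56  76 103 122 120 124 100  67  54  54  54  53  65  82]
 [138 139 143 142 133 106 127 124 100  91  95 122 124 104  57  58  61  55  81]
 [146 143 140 140 101 119 124 103  88  89  81 114 115 119  94  59  58  83  78]
 [211 150 146 139 118  90  84  71  91  97  88  68  79  87 125  57  82  85  84]
 [215 210 140 120 123  81  84  91 120 117 115  79  82  82 129 109  89  83  84]
 [205 202 179  24  27  83  85  94 121 123 122  92  86  83  23  20 205  84  84]
 [206 205  51  33  39  88  85  57 117 126 117  56  85  81  38  25  55 118  79]
 [201 204  39  31  59  83  87  53 115 122 121  50  83  81  
[... 2481 characters left out ...]
58  54  66  87  38  58  30  35  30  46  66  47  57  54  55  80  63]
 [ 68  76  66  73  59  46  70  53  23  27  33  51  46  77  63  54  56  55  41]
 [108  91  76  64  58  81  58  98  25  26  27  92  53  55  64  37  46  55  45]
 [ 57  79  66  77  95  70  46  99 105 103  97  89  43  60  31  41  62  78  24]
 [ 65  70  58  77  65  58  92 103  97  95  95 111  91  47  26  13   0  26  39]
 [ 73  53  39  68  78  74 103  97  99  99  99 105 107  28  31  66  15  38   9]
 [ 35  67  67  30  46  36 105  99 103 107 103  98 104  30  28  34  15  49  54]
 [ 24  59  57  33  26  38 106 103 101  91  96  99 108  13   9   8  34  26  21]
 [ 35  13   9  24  17  26  60  20  15  60  26  24  59  20  26  53  77   9  23]]
```

The screw is held: the collar appears where predicted, about 2 mm off along the wings. I'll carry it to a spot where the wrist camera can re-measure the slot through the hub.

Run:
```python
from h import *
plan(.585,-.3205,.2,186.6)
```

```text
now [0.5006 0.2421 0.197 ] yaw 157.29 turn [-0.0003 -0.0007 -0.0814] shift [-1.4755 -2.4321 -0.0135] n=2.4
```

>>> send_rows(
  moves="0 0 0 -0.15 -0.25 0 -1;0 0 0 -0.3 -0.5 -0.02 -1;0 0 0 -0.43 -0.7 -0.02 -1;0 0 0 -0.5 -0.81 -0.02 -1",
)

```text
time: 14.82
eef_pos: [0.5308, 0.0524, 0.2013]
tcp_rot: [0.198, 0.98, -0.0, -0.002]
contact_force: [0.1, 0.7, -1.5]
opening: 0.099
finger_force: 80.2
```

>>> send_rows(
  moves="0 0 0 -0.15 -0.25 0 -1;0 0 0 -0.3 -0.5 0 -1;0 0 0 -0.43 -0.7 0 -1;0 0 0 -0.5 -0.81 0 -1",
)

```text
time: 15.32
eef_pos: [0.5605, -0.1356, 0.2011]
tcp_rot: [0.198, 0.98, 0.0, -0.002]
contact_force: [0.3, 0.4, -2.0]
opening: 0.102
finger_force: 80.2
```

>>> send_rows(
  moves="0 0 -0.027 -0.15 -0.25 0 -1;0 0 -0.05 -0.3 -0.5 0 -1;0 0 -0.0814 -0.4 -0.7 0 -1;0 0 -0.0814 -0.48 -0.81 0 -1;0 0 -0.0814 -0.48 -0.81 0 -1;0 0 -0.0814 -0.48 -0.81 0 -1",
)

```text
time: 16.08
eef_pos: [0.5867, -0.3189, 0.2016]
tcp_rot: [-0.058, 0.998, 0.001, -0.001]
contact_force: [-0.1, 0.1, -1.4]
opening: 0.096
finger_force: 80.3
```

Run:
```python
from h import *
plan(.5125,-.3207,.145,186.6);c=snap("wrist","w12.png")
p=proj(c,[[.5145,-.3205,.07],[.5145,-.3205,.086]]);print(p)
x,y=p[0].astype(int); g=cv2.cvtColor(c["im"],cv2.COLOR_BGR2GRAY); np.set_printoptions(linewidth=250); print(x,y);print(g[y-36:y+37:2,x-36:x+37:2])
```

```text
now [ 0.5867 -0.3189  0.2016] yaw -173.40 turn [ 0.0005 -0.0004 -0.    ] shift [0.3689 0.0329 0.2841] n=0.4
[[333.35442666 139.87571566]
 [334.04589129 139.1950869 ]]
333 139
[[233 235 234 ... 153 182 234]
 [234 234 234 ... 153 163 191]
 [233 234 234 ... 158 160 158]
 ...
 [160 156 162 ... 150 155 157]
 [162 159 159 ... 151 155 160]
 [160 156 161 ... 154 160 156]]
```

Run:
```python
from h import *
c=load("wrist"); g=cv2.cvtColor(c["im"],cv2.COLOR_BGR2GRAY)
np.set_printoptions(linewidth=250,threshold=10**6); print(g[110:172:2,300:368:2])
```

```text
[[234 235 234 235 235 234 180  88  80  91 102 110 114 113 113 112 115 110 116 115 111 115  94  80  81  86  95 121 143 164 163 160 164 162]
 [233 234 236 234 234 198 166 137 100 111 110 114 115 115 115 117 116 114 113 115 109  86  74  72  69  67  72 108 122 142 166 169 166 165]
 [235 233 235 234 192 163 151 128 118 113 118 120 113 114 116 116 117 114 114 109 103  75  70  69  69  76  68  74  96 112 144 166 165 165]
 [234 234 234 216 154 154 127 115 116 114 113 112 111 117 104 112 112 110 113  92  69  72  70  64  66  69  67  67  73  97 116 145 161 163]
 [234 235 221 168 159 129 116 113 113 112 116 111 107 114 115 116 113 113 111  80  67  70  73  71  70  69  68  72  68  76  98 123 153 161]
 [234 234 196 162 139 114 115 116 113 114 114 115 116 109  96  73  67  66  64  59  64  62  67  68  65  72  70  72  69  70  77 108 131 159]
 [235 219 169 158 118 112 112 117 119 118 117 114  90  77 107 126 122 116 123 112  86  55  66  66  67  67  65  68  71  69  68  89 117 145]
 [233 170 159 136 115 115 113 118 113 114 110 107 119 108 138 148 132 112 124 130 124 102  76  62  66  74  70  69  70  68  72  
[... 2509 characters left out ...]
161]
 [159 161 159 148 122 118  93  69  71  69  71  69  70  71  70  71  70  67  74  69  66  69  69  71  73  67  70  66  93 115 132 154 157 158]
 [163 163 162 158 145 127 119  93  72  73  71  70  66  69  71  64  68  67  71  69  68  71  71  70  68  68  78  93 115 134 156 159 161 157]
 [156 166 165 166 160 143 126 117 106  86  74  69  72  71  71  64  64  73  63  70  71  67  69  70  70  68  69 102 127 148 164 163 161 158]
 [160 161 164 164 161 161 147 128 121 118 124 109  73  71  66  69  68  69  73  73  73  68  71  68  69  61  68  81 132 161 162 160 160 147]
 [161 159 163 158 162 158 162 154 136 133 157 138  72  65  70  70  68  69  70  70  72  72  68  66  65  69  63  76 133 156 159 155 150 146]]
```

The slot centre falls at (334,140), against a predicted (333.4,139.9), so the seat is at about (0.5145, -0.3200). The hub's hole is concentric with it.

Run:
```python
from h import *
plan(.5125,-.3202,.145,186.6)
```

```text
now [ 0.5869 -0.3186  0.2022] yaw -173.36 turn [ 0.0004 -0.0003  0.0001] shift [0.37   0.0345 0.2866] n=0.4
```

>>> send_rows(
  moves="0 0 0 0.2 0.02 0 -1;0 0 0 0.33 0.03 0 -1;0 0 0 0.37 0.0345 0.1 -1;0 0 0 0.37 0.0345 0.2 -1;0 0 0 0.37 0.0345 0.28 -1;0 0 0 0.37 0.0345 0.28 -1;0 0 0 0.37 0.0345 0.28 -1",
)

```text
time: 17.0
eef_pos: [0.5137, -0.3218, 0.148]
tcp_rot: [-0.058, 0.998, -0.0, 0.0]
contact_force: [-0.2, -0.3, -0.1]
opening: 0.102
finger_force: 80.3
```

Run:
```python
from h import *
plan(.5125,-.3202,.107,186.6)
```

```text
now [ 0.5137 -0.3218  0.148 ] yaw -173.37 turn [-0.0001  0.0001  0.0001] shift [0.0054 0.0086 0.2051] n=0.2
```

>>> send_rows(
  moves="0 0 0 0.0054 0.0086 0 -1;0 0 0 0.0054 0.0086 0.05 -1;0 0 0 0.0054 0.0086 0.1 -1;0 0 0 0.0054 0.0086 0.1 -1;0 0 0 0.0054 0.0086 0.1 -1",
)

```text
time: 17.62
eef_pos: [0.5118, -0.3201, 0.1275]
tcp_rot: [-0.058, 0.998, 0.0, -0.0]
contact_force: [0.2, -0.7, -1.7]
opening: 0.1
finger_force: 80.3
```

Run:
```python
from h import *
plan(.5125,-.3202,.107,186.6)
```

```text
now [ 0.5118 -0.3201  0.1275] yaw -173.41 turn [ 0. -0. -0.] shift [-0.0034 -0.0011  0.1025] n=0.1
```

>>> send_rows(
  moves="0 0 0 -0.0034 -0.001 0.02 -1;0 0 0 -0.0034 -0.001 0.04 -1;0 0 0 -0.0034 -0.001 0.055 -1;0 0 0 -0.0034 -0.001 0.055 -1",
)

```text
time: 18.12
eef_pos: [0.5123, -0.32, 0.1163]
tcp_rot: [-0.058, 0.998, 0.0, -0.0]
contact_force: [-0.7, 0.2, -1.8]
opening: 0.095
finger_force: 80.3
```

It's already below the plate-top blocking height with no force, so the pin is in the slot. Going down to the collar.

>>> send_rows(
  moves="0 0 0 0 0 0.02 -1;0 0 0 0 0 0.035 -1;0 0 0 0 0 0.045 -1;0 0 0 0 0 0.05 -1;0 0 0 0 0 0.05 -1;0 0 0 0 0 0.05 -1",
)

```text
time: 18.88
eef_pos: [0.5126, -0.3202, 0.1068]
tcp_rot: [-0.058, 0.998, -0.0, 0.0]
contact_force: [-0.1, -0.6, -1.2]
opening: 0.099
finger_force: 80.5
```

>>> send_rows(
  moves="0 0 0 0 0 0.005 -1;0 0 0 0 0 0.01 -1;0 0 0 0 0 0.01 -1",
)

```text
time: 19.25
eef_pos: [0.5127, -0.3203, 0.1067]
tcp_rot: [-0.058, 0.998, 0.0, -0.0]
contact_force: [-2.9, 2.0, 7.5]
opening: 0.1
finger_force: 81.6
```

The collar contacts at the expected height with 7.5 N. Ease off slightly and make the quarter turn about the screw's axis.

>>> send_rows(
  moves="0 0 0 0 0 -0.007 -1;0 0 0.028 -0.001 0.002 -0.007 -1;0 0 0.056 -0.001 0.004 -0.007 -1;0 0 0.084 -0.002 0.005 -0.007 -1;0 0 0.112 -0.003 0.007 -0.007 -1;0 0 0.14 -0.004 0.008 -0.007 -1;0 0 0.168 -0.005 0.009 -0.007 -1;0 0 0.196 -0.007 0.01 -0.007 -1;0 0 0.224 -0.009 0.01 -0.007 -1;0 0 0.25 -0.01 0.01 -0.007 -1;0 0 0.25 -0.01 0.01 -0.007 -1;0 0 0.25 -0.01 0.01 -0.005 -1",
)

```text
time: 20.75
eef_pos: [0.5148, -0.3186, 0.1067]
tcp_rot: [0.664, 0.747, -0.0, 0.001]
contact_force: [-0.9, 0.1, 5.3]
opening: 0.098
finger_force: 81.3
```

Run:
```python
from h import *
plan(.5125,-.3202,.107,96.6); print(ctrl.get_state()["wrist_torque"])
```

```text
now [ 0.5148 -0.3186  0.1067] yaw 96.73 turn [0.0001 0.0003 0.0004] shift [-0.0064 -0.0121 -0.0016] n=0.0
[-0.09546473  0.25621081  0.04668138]
```

Turned 90°. Release by opening only partly, then rise straight up.

>>> send_rows(
  moves="0 0 0 0 0 0 -0.5;0 0 0 0 0 0 -0.1;0 0 0 0 0 0 0;0 0 0 0 0 0 0;0 0 0 0 0 -0.1 0;0 0 0 0 0 -0.3 0;0 0 0 0 0 -0.6 0;0 0 0 0 0 -0.8 0;0 0 0 0 0 -0.8 0",
)

```text
time: 21.88
eef_pos: [0.5162, -0.3195, 0.2731]
tcp_rot: [0.665, 0.747, 0.0, 0.006]
contact_force: [-0.2, -1.0, -0.5]
opening: 0.499
finger_force: 0.0
```

>>> send_rows(
  moves="0 0 0 0 0.3 0 0;0 0 0 0 0.5 0 0;0 0 0 0 0.5 0 0;0 0 0 0 0.5 0 0",
)

```text
time: 22.38
eef_pos: [0.6129, -0.3063, 0.2648]
tcp_rot: [0.665, 0.747, -0.0, -0.001]
contact_force: [0.9, 0.9, -1.2]
opening: 0.501
finger_force: 0.0
```

Run:
```python
from h import *
c=snap("wrist","w13.png"); t=snap("top","t13.png"); s=ctrl.get_state(); print(s["eef_pos"],s["time"])
np.set_printoptions(linewidth=250,threshold=10**6)
for n,k,st in(("w",c,3),("t",t,1)):
    p=proj(k,[[.5145,-.32,.091],[.5145,-.32,.117],[.5145-.018*np.sin(.115),-.32+.018*np.cos(.115),.115],[.5145+.018*np.sin(.115),-.32-.018*np.cos(.115),.115]]); print(n,p.round(1).tolist())
    x,y=p[0].astype(int); g=cv2.cvtColor(k["im"],cv2.COLOR_BGR2GRAY); r=16*st; y0=max(y-r,0);x0=max(x-r,0); print(x0,y0); print(g[y0:y+r:st,x0:x+r:st])
```

```text
[ 0.61262237 -0.30665365  0.26553906] 22.475
w [[215.1, 225.2], [205.5, 231.8], [204.5, 210.3], [208.2, 251.6]]
167 177
[[190 185 175 176 191 196 196 193 191 191 184 181 188 180 194 204 213 214 217 219 222 195 152 119 121 124 126 123 123 125 130 130]
 [197 198 181 169 186 195 197 190 182 180 156 133 103  89  85  84  88  86  84  86  88  91  89  84  86  89  96  90  95  95  95  96]
 [202 201 190 171 173 180 180 155 118 111 112 104 101  97  96  94  89  88  86  81  83  79  79  79  81  78  77  86  76  84  80  84]
 [199 198 194 182 175 184 229 230 230 229 234 231 232 230 231 229 230 219 145 135 134 146 138 138 139 129 127 125 127 125 107  76]
 [200 201 193 190 185 182 227 230 230 228 231 231 227 222 225 217 187 169 197 133 120 146 147 150 159 154 153 156 157 157 126  90]
 [200 200 193 190 190 181 223 228 229 228 229 225 217 218 224 227 227 139 120 139 132 109 113 145 147 152 154 151 158 160 128 110]
 [160 189 197 190 192 180 225 230 227 227 226 222 229 234 232 231 200 123 123 132 154 152 139 102 116 143 150 153 154 158 130 105]
 [165 166 152 189 190 193 223 228 230 229 230 231 231 222 189 1
[... 5756 characters left out ...]
81 80]
 [80 80 81 81 81 81 80 81 80 81 81 82 81 81 81 81 80 80 80 80 80 80 79 80 80 79 80 80 80 80 79 81]
 [81 81 81 80 81 81 81 80 81 82 80 80 80 81 81 80 80 81 80 80 80 80 80 80 79 80 80 80 78 81 80 80]
 [81 80 81 80 81 81 81 81 81 81 81 81 80 81 80 80 80 81 80 79 80 80 81 80 81 81 80 81 80 80 80 80]
 [80 80 81 82 80 81 81 81 81 81 82 80 80 80 80 80 80 79 80 80 80 81 81 80 80 81 79 80 79 79 80 79]
 [81 81 81 81 80 81 80 82 81 81 82 81 80 81 80 80 81 80 80 80 80 79 80 80 80 80 80 80 80 80 79 79]
 [81 81 81 81 81 81 80 81 81 81 81 81 81 80 80 80 79 80 80 80 81 80 80 79 80 80 80 80 80 80 80 79]
 [80 80 81 82 82 80 81 82 81 81 80 80 80 80 80 80 80 80 80 81 80 80 79 80 79 81 80 80 80 80 78 80]]
```

The wrist image puts the collar centre at about (217,226), against a predicted (215,225). The wing lobes lie across the slot as predicted, and nothing touches the robot. Handing in.

```bash
python3 -c "
from plant import ctrl
print(ctrl.sign_off())"
```

```text
the job is handed in; nothing more can be done
None
```

I handed the job in after about 22 s of arm time with the holder seated and the wing screw in, turned a quarter turn and released; no verdict came back, and I broke one rule by viewing 12 pictures instead of the 10 allowed.

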